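# Shut the yellow-lidded fittings chest

## Robot

A 6-joint arm with a two-finger parallel gripper is mounted at the origin on the work surface. World frame = base frame: x ahead of the robot, y to its left, z up, the work surface at z = 0. Lengths are in m, angles in rad, forces in N, time in s.
With the tool pointing down it reaches from about 0.425 to 0.95 m from the base axis. Payload 3.5 kg.
Tool frame: the origin (TCP) lies on the centre line of the jaws, within the pads' length; the fingertips stand ahead of it and the grasp point (between the pads) lies 11 mm behind it (tips_ahead is the z of the fingertips in the tool frame, in m); z points along the fingers, y is the direction in which the jaws open and shut (so a half turn about z gives the same grasp; the last joint's range is limited). The gripper opens to 85 mm and grips with 20 to 120 N. Pads are 22 mm wide; open, the fingers measure 114 mm over their backs; the gripper's body (76 mm by 85 mm) begins 54 mm behind the grasp point. The pads swing forward as they close: fully open they stand 13 mm farther back than shut.
Start: joints at [-1.438, 0.286, 1.577, -0, 1.279, -0.15], TCP at [0.188, -0.648, 0.239] pointing down, gripper open.
Joint ranges: [-2.77, 2.77], [-0.9, 2.22], [0.21, 2.48], [-1.53, 4.67], [0.24, 2.81], [-2.84, 2.84]. Speed limits (rad/s): [2.79, 2.79, 3.14, 3.14, 3.14, 3.14].

## Interface

Orientations are given as a unit quaternion [x, y, z, w].
In Python, from plant import * gives the robot as it stands. The module is installed in compiled form; this text tells all that it offers.
- The arm moves only by the tool move_arm, never from a script. Its arguments are lists of equal length, an entry for each row: "linear": the shift along the world's x, y, z in m, a list of three; "twist": the turn, a rotation vector about the world's x, y, z in degrees, a list of three. A call has 1 to 20 rows; each row shifts and turns the pose as measured when the row begins; what a row does not reach is not made up. A row lasts 1/12 s, in which the tool goes at most 41.7 mm and 7.16 degrees, less where a joint would pass 70% of its speed; a pose out of reach is approached as far as the arm can. A call is refused whole if a number of a shift passes 0.0417 or a number of a turn 7.16, either way. A call with a gripper value outside its range is refused whole. "grip" is the opening, from 0 (shut) to 1 (fully open), set as the call begins (left out, the last holds). The fingers move at their own pace and stop on an object; "force" is the grip in N (left out, the last holds). Time passes only in rows, so rows that do not move let the fingers close. It gives the time, the measured TCP pose, the force and the opening at its end, in the units of the state.
- get_state(): the state, without advancing time (a new reading comes with each control period).
- read_camera(name): name is "scene" or "top" or "wrist"; returns a dict with "img" (480x640x3 uint8, blue, green, red), "depth" (480x640 float32, m along the optical axis (not along the pixel's ray), 0 where there is no reading), "fx", "fy", "cx", "cy" (pixels), "rvec" (rotation vector, rad) and "tvec" (3), from world to camera coordinates, as OpenCV has them. Camera axes: x right, y down, z forward; pixel columns grow to the right and rows downward; lengths in m; the calibration is good to about 2 mm. A picture is of the moment at which its call begins.
- sign_off(): hands the job in, once; it reports no verdict.
The state is a dict: "time": time; "qpos": joint angles; "dq": joint speeds; "joint_efforts": joint torques, N m; "eef_pos": TCP position; "tcp_rot": TCP orientation; "contact_force": force on the tool from outside, world axes, zero at the start; "wrist_torque": the same for the moment, N m; "opening": opening from 0.0 (shut) to 1.0 (fully open).
Only numpy, scipy, OpenCV 4.12 (cv2) and the standard library are available. Lean on these libraries where they do the work, as an engineer would, in place of code of your own. Each camera call takes 0.05 s, during which the arm holds its last target.

## Task

Two fittings chests stand open on the joiner's bench, each lid propped by a locked folding stay. Break the stay of the chest with the yellow lid by pressing its red knuckle down, then lower that lid gently until it is fully shut. Leave the blue-lidded chest propped open and the loose things on the bench where they are.

Things in the scene. Friction and masses are not known exactly. Their poses are not given: they have to be found in the camera images.
- yellow: Plywood chest with the yellow lid, fixed to the bench, 220 (x) by 200 (y) by 90 mm high; origin under its centre, x away from the robot, turned up to 0.3 rad. Lid hinge axis: along the far rim, at (110, 0, 90) mm. The stay is outside the -y wall; its lower pivot is at (-85, -119, 90) mm. The twin chest with the blue lid stands 400 to 520 mm beside it, on either side.
- yellow_barrel (a point): Centre of the red knuckle barrel of the yellow chest's stay, 22 mm diameter, 24 mm long along the chest's y, 19 mm outside its -y wall, 37 mm above the rim. It ends the 65 mm lower link, so it swings about the lower pivot; the upper link is 130 mm. Locked bowed upwards; pressed straight down (2 to 8 N) it goes over centre after about 7 mm. 20 to 30 mm is a sound break.
- yellow_edge (a point): Middle of the yellow lid's free edge, on its outer face (top when shut). Lid: flat board 220 mm deep, 200 wide, 12 thick. These axes turn with the lid: x from free edge to hinge, y along the edge, z out of the outer face (up when shut); hinge axis at (220, 0, -12) mm. Propped open, the edge is about 305 mm above the bench. Any part of the outer face may be pushed.
- yellow_lid (a joint): Opening of the yellow lid, rad: 0 shut flat on the rim, about 1.31 propped open. With the stay locked it cannot be pushed down. The hinge is stiff: once the stay is broken the lid stays where it is left, and 2 to 6 N near the free edge pushes it down; the stay then folds beside the chest by itself.
- yellow_knuckle (a joint): Fold of the yellow chest's stay at the knuckle, rad: 0 locked, 0.14 straight, about 0.6 with the barrel pressed 25 mm, about 2.5 with the lid shut.
- blue_lid (a joint): Opening of the blue lid, rad, same make of chest with the same stay; about 1.31 propped open and to be left so.
- tin: Loose black round tin, 70 mm in diameter, 44 mm high, origin under its centre; a bystander.
- beaker: Loose clear plastic beaker, 72 mm across, 90 mm high, origin under its centre; a bystander.
- mallet: Loose hammer lying on the bench, 240 mm long, origin under its middle; a bystander.

How it is judged:
By the outcome, as a careful person would: the job done as asked, in the order asked, and still so for the second after the job is handed in, with the robot touching nothing.
It also fails if it takes over 45 s, if anything falls off the work surface, if the arm or the gripper's body presses on something with over 40 N, if the wrist force passes 120 N, or if a joint passes its speed limit or range.

## Working session

There is one attempt and no reset: what is moved stays moved. The work goes in short steps, Python scripts to look and compute and a tool call to move; the robot and the scene stay as the last step left them, time stands still between calls to the robot, and variables do not carry over. Pictures are saved under pics/ and viewed, and the job is handed in when it is done.

Besides the shell and the picture viewer there is one more tool, called after ">>>" by a JSON object that holds its "method" and its "body", one argument or row to a line. move_arm: Moves the arm, as the interface text tells. Its arguments: {"type":"object","properties":{"linear":{"type":"array","items":{"type":"array","items":{"type":"number"}}},"twist":{"type":"array","items":{"type":"array","items":{"type":"number"}}},"grip":{"type":"number"},"force":{"type":"number"}},"required":["linear","twist"]}

```bash
mkdir -p pics
cat > h.py <<'E'
from plant import *
import numpy as np, cv2
def cam(n,save=None):
    c=read_camera(n)
    if save: cv2.imwrite('pics/'+save,c['img'])
    c['R']=cv2.Rodrigues(np.array(c['rvec'],float))[0]; c['t']=np.array(c['tvec'],float).reshape(3)
    return c
def world(c,u,v,d=None):
    if d is None: d=c['depth'][int(v),int(u)]
    p=np.array([(u-c['cx'])/c['fx']*d,(v-c['cy'])/c['fy']*d,d])
    return c['R'].T@(p-c['t'])
def cloud(c):
    v,u=np.mgrid[:480,:640]; d=c['depth']
    p=np.stack([(u-c['cx'])/c['fx']*d,(v-c['cy'])/c['fy']*d,d],-1)
    return (p-c['t'])@c['R']
E
python3 - <<'E'
from h import *
for n in ['scene','top','wrist']:
    c=cam(n,n+'0.png'); print(n,c['fx'],-c['R'].T@c['t'])
s=get_state(); print(s)
E
```

```text
scene 486.32103314258865 [ 1.32189698 -0.59264465  0.78242056]
top 605.8406484885164 [0.31102367 0.03435933 1.80347358]
wrist 357.20887848823486 [ 0.25698634 -0.62901555  0.37321674]
{'time': 0.15, 'qpos': array([-1.43802546e+00,  2.87010109e-01,  1.57785932e+00,  2.40467536e-05,
        1.27858376e+00, -1.49988416e-01]), 'dq': array([ 6.37971316e-04, -3.51951270e-03, -3.76134896e-03, -2.08443890e-04,
       -4.00006455e-04, -7.73079844e-05]), 'joint_efforts': array([ 1.51613720e-03, -4.06605041e+01, -2.93140340e+01, -9.91145862e-05,
        3.99779718e-03, -2.17006317e-06]), 'eef_pos': array([ 0.18830383, -0.64768287,  0.23822287]), 'tcp_rot': array([ 9.90022596e-01,  1.40905622e-01,  1.95183917e-05, -9.30132512e-04]), 'contact_force': array([-0.04908659,  0.9611711 , -0.18164543]), 'wrist_torque': array([-0.01641113, -0.01063404, -0.02599799]), 'opening': 1.0020197121906445}
```

View pics/scene0.png

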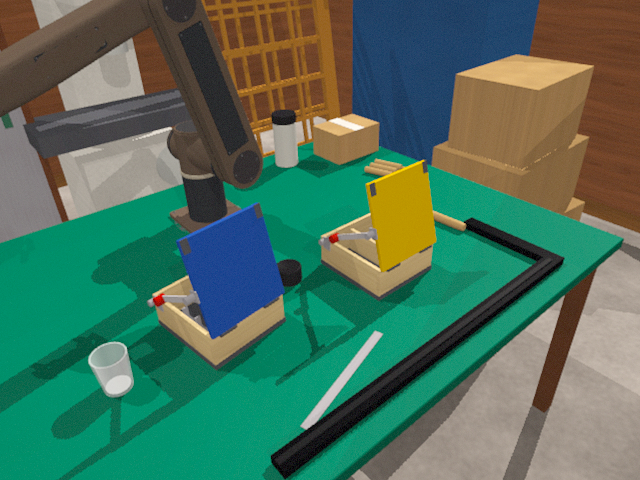

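View pics/top0.png

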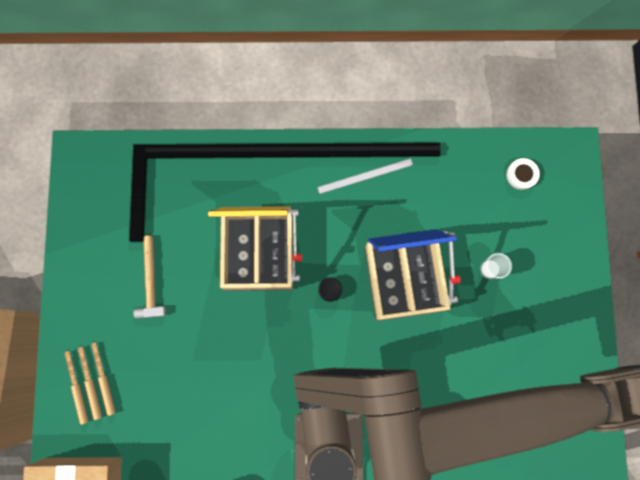

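The top view shows the yellow chest at about (258,250) px, with its knuckle at (297,258). The tin is at (330,289), the blue chest at (410,278) and the mallet at (150,280). Next I'll measure them.

Run:
```python
from h import *
for n in ['top','scene']:
    c=cam(n); P=cloud(c); hsv=cv2.cvtColor(c['img'],cv2.COLOR_BGR2HSV)
    H,S,V=cv2.split(hsv)
    red=(((H<6)|(H>174))&(S>170)&(V>110)).astype(np.uint8)
    k,l,st,ce=cv2.connectedComponentsWithStats(red)
    for i in range(1,k):
        if st[i,4]>15:
            m=l==i; print(n,'red',st[i],ce[i],np.median(P[m],0))
    yel=((H>22)&(H<30)&(S>210)&(V>120)).astype(np.uint8)
    k,l,st,ce=cv2.connectedComponentsWithStats(yel)
    for i in range(1,k):
        if st[i,4]>100:
            m=l==i; Q=P[m]; print(n,'yel',st[i],ce[i],Q.min(0),Q.max(0))
            if n=='scene':
                mm=cv2.erode(m.astype(np.uint8),np.ones((5,5)))>0;Q=P[mm];q0=Q.mean(0);w=np.linalg.svd(Q-q0,full_matrices=False)[2];print(q0,w)
                ct=max(cv2.findContours(m.astype(np.uint8),0,2)[0],key=cv2.contourArea)
                print(cv2.approxPolyDP(ct,6,True)[:,0])
# ray triangulate barrels
```

```text
top red [294 254   7   7  38] [297.44736842 257.52631579] [0.52979994 0.07965529 0.13684536]
top red [451 276   9   8  47] [455.85106383 279.61702128] [ 0.46477385 -0.35561123  0.13758247]
scene red [329 233   9  10  62] [333.25806452 237.98387097] [0.53746941 0.07724038 0.13111876]
scene red [153 294  12  12  89] [158.47191011 300.04494382] [ 0.47480161 -0.35664168  0.13301632]
scene yel [ 366  160   70  112 5151] [401.55950301 214.46689963] [ 0.18496509 -0.59264465  0.00683733] [1.32189698 0.688906   0.78242056]
[0.65951637 0.19322393 0.20476249] [[-0.37683364  0.75823173 -0.53205362]
 [ 0.28949182 -0.44921899 -0.84521996]
 [ 0.87988118  0.47253248  0.05022106]]
[[423 160]
 [366 184]
 [381 271]
 [435 241]]
```

Run:
```python
from h import *
c=cam('scene'); P=cloud(c); H,S,V=cv2.split(cv2.cvtColor(c['img'],cv2.COLOR_BGR2HSV))
m=((H>22)&(H<30)&(S>210)&(V>120)).astype(np.uint8); m=cv2.erode(m,np.ones((7,7)))>0
Q=P[m&(c['depth']>0)]; Q=Q[np.linalg.norm(Q-np.median(Q,0),axis=1)<.2]
q0=Q.mean(0);w=np.linalg.svd(Q-q0,full_matrices=False)[2][2]; w*=np.sign(w[0]); print(len(Q),q0,w,'yaw',np.arctan2(w[1],w[0]),'open',np.pi/2-np.arcsin(-w[2]) , np.arcsin(w[2]))
def onplane(u,v):
    C=-c['R'].T@c['t']; d=c['R'].T@np.array([(u-c['cx'])/c['fx'],(v-c['cy'])/c['fy'],1]); return C+d*((q0-C)@w)/(d@w)
for uv in [(423,160),(366,184),(381,271),(435,241)]: print(uv,onplane(*uv))
t=cam('top')
def z(c,u,v,h):
    C=-c['R'].T@c['t']; d=c['R'].T@np.array([(u-c['cx'])/c['fx'],(v-c['cy'])/c['fy'],1]); return C+d*(h-C[2])/d[2]
print('barrel top ray',z(t,297.4,257.5,.127),'scene',z(c,333.3,238,.127))
for uv in [(221,290),(293,290)]: print('near rim',z(t,*uv,.09))
print('tin',z(t,330,289,.044),'mallet',z(t,150,240,.015),z(t,150,313,.02))
g=t['img'];cv2.imwrite('pics/topz.png',cv2.resize(g[180:330,190:480],None,fx=2.7,fy=2.7,interpolation=2))
```

```text
4022 [0.6565812  0.19699055 0.20246811] [0.96535975 0.00386478 0.26089386] yaw 0.0040034377221969016 open 1.8347443438988291 0.26394801710393256
(423, 160) [0.62797637 0.2927729  0.30689283]
(366, 184) [0.62876309 0.09869795 0.30685677]
(381, 271) [0.68503315 0.09959963 0.09863287]
(435, 241) [0.68476155 0.29990156 0.09667068]
barrel top ray [0.53185559 0.08146815 0.127     ] scene [0.53249551 0.0830706  0.127     ]
near rim [0.44564085 0.29855568 0.09      ]
near rim [0.44421386 0.09514309 0.09      ]
tin [ 0.44993763 -0.01064042  0.044     ] mallet [0.60235798 0.52490386 0.015     ] [0.38541458 0.51552332 0.02      ]
```

View pics/topz.png

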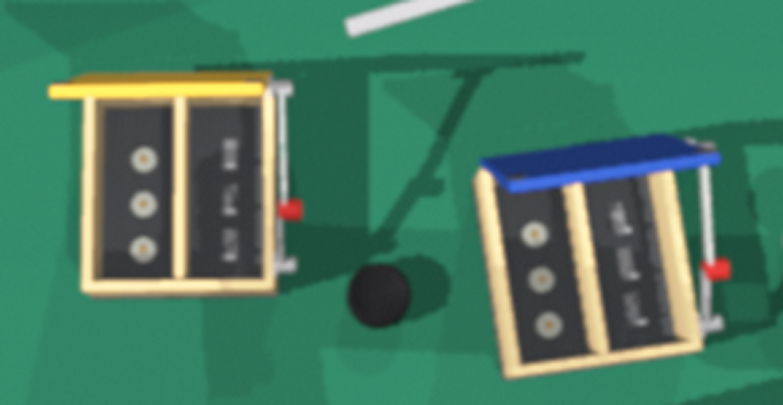

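Run:
```python
import plant; print([ (k,getattr(plant,k)) for k in dir(plant) if not k.startswith('__')][:40])
```

```text
[('Unreachable', <class 'plant.Unreachable'>), ('get_state', <function make.<locals>.<lambda> at 0x7f3b5f5e45e0>), ('read_camera', <function make.<locals>.drawn_camera at 0x7f3b5f5e40e0>), ('sign_off', <function connect.<locals>.done at 0x7f3b5f557740>), ('tips_ahead', 0.008)]
```

>>> {"method": "move_arm", "body": {
  "linear": [
    [0,0,0.04],
    [0,0,0.04],
    [0,0,0.04],
    [0.02,0.02,0.03],
    [0.03,0.025,0.02]
  ],
  "twist": [
    [0,0,0],
    [0,0,0],
    [0,0,0],
    [0,0,5],
    [0,0,6]
  ],
  "grip": 0
}}

```text
time: 0.77
eef_pos: [0.2329, -0.6001, 0.4018]
tcp_rot: [0.972, 0.234, -0.003, -0.011]
contact_force: [-0.3, 0.1, 0.7]
opening: 0.298
```

>>> {"method": "move_arm", "body": {
  "linear": [
    [0.034,0.024,0.005],
    [0.034,0.024,0.005],
    [0.034,0.024,0.005],
    [0.034,0.024,0],
    [0.034,0.024,0],
    [0.025,0.033,0],
    [0.02,0.036,0],
    [0.015,0.038,0],
    [0.01,0.04,0],
    [0.01,0.04,0],
    [0.005,0.04,0],
    [0.005,0.04,0],
    [0.005,0.04,0],
    [0.005,0.04,0],
    [0.005,0.04,0],
    [0.005,0.04,0],
    [0.005,0.04,0]
  ],
  "twist": [
    [0,0,3.5],
    [0,0,3.5],
    [0,0,3.5],
    [0,0,3.5],
    [0,0,3.5],
    [0,0,3.5],
    [0,0,3.5],
    [0,0,3.5],
    [0,0,3.5],
    [0,0,3.5],
    [0,0,3.5],
    [0,0,3.5],
    [0,0,3.5],
    [0,0,3.5],
    [0,0,3.5],
    [0,0,3.5],
    [0,0,3.5]
  ]
}}

```text
time: 2.18
eef_pos: [0.5203, -0.0019, 0.4285]
tcp_rot: [0.711, 0.703, -0.001, 0.001]
contact_force: [0.5, -0.5, 0.5]
opening: 0.0
```

>>> {"method": "move_arm", "body": {
  "linear": [
    [0.007,0.04,0],
    [0.007,0.04,-0.01],
    [0,0,-0.04],
    [0,0,-0.04],
    [0,0,-0.04],
    [0,0,-0.04],
    [0,0,-0.035],
    [0,0,-0.02],
    [0,0,-0.01],
    [0,0,0]
  ],
  "twist": [
    [0,0,0],
    [0,0,0],
    [0,0,0],
    [0,0,0],
    [0,0,0],
    [0,0,0],
    [0,0,0],
    [0,0,0],
    [0,0,0],
    [0,0,0]
  ]
}}

```text
time: 3.02
eef_pos: [0.5302, 0.0915, 0.191]
tcp_rot: [0.704, 0.71, 0.005, 0.006]
contact_force: [0.1, -0.2, 0.4]
opening: 0.003
```

Run:
```python
from h import *
print(get_state()['eef_pos'])
c=cam('scene');cv2.imwrite('pics/s1.png',cv2.resize(c['img'][60:320,230:480],None,fx=2.2,fy=2.2))
```

```text
[0.53021284 0.09148724 0.19103021]
```

View pics/s1.png

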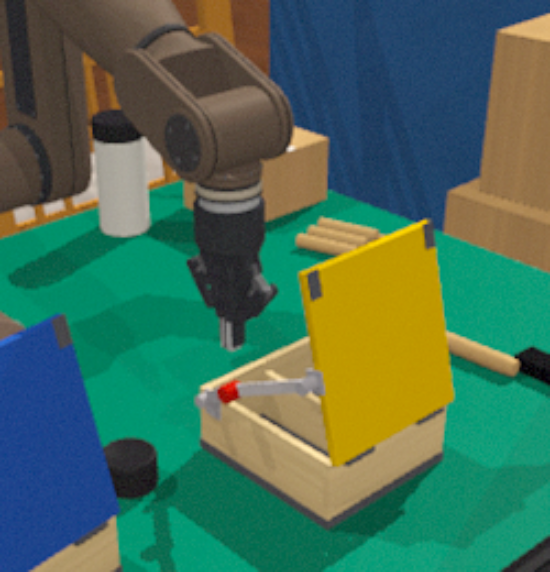

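The crop shows the shut fingertips (230,345) just above the red barrel (228,391), and the lid is well clear. I'll correct y and come down to it.

>>> {"method": "move_arm", "body": {
  "linear": [
    [0.003,-0.008,0],
    [0.002,-0.005,-0.01],
    [0,0,-0.015],
    [0,0,-0.008],
    [0,0,0]
  ],
  "twist": [
    [0,0,0],
    [0,0,0],
    [0,0,0],
    [0,0,0],
    [0,0,0]
  ]
}}

```text
time: 3.48
eef_pos: [0.5434, 0.0755, 0.1678]
tcp_rot: [0.704, 0.709, 0.012, 0.014]
contact_force: [-1.0, -0.3, -1.1]
opening: -0.004
```

>>> {"method": "move_arm", "body": {
  "linear": [
    [-0.008,0.002,0],
    [-0.002,0.001,-0.008],
    [0,0,0]
  ],
  "twist": [
    [0,1.5,0],
    [0,0.6,0],
    [0,0,0]
  ]
}}

```text
time: 3.73
eef_pos: [0.5354, 0.0774, 0.162]
tcp_rot: [0.705, 0.709, 0.001, 0.003]
contact_force: [-0.9, 0.1, -0.9]
opening: 0.001
```

>>> {"method": "move_arm", "body": {
  "linear": [
    [0,0,-0.01],
    [0,0,-0.006],
    [0,0,-0.005],
    [0,0,-0.005]
  ],
  "twist": [
    [0,0,0],
    [0,0,0],
    [0,0,0],
    [0,0,0]
  ]
}}

```text
time: 4.07
eef_pos: [0.5403, 0.0771, 0.1381]
tcp_rot: [0.705, 0.709, 0.006, 0.008]
contact_force: [0.1, 0.4, 1.9]
opening: 0.002
```

>>> {"method": "move_arm", "body": {
  "linear": [
    [-0.002,0,-0.005],
    [0,0,-0.004],
    [0,0,-0.004],
    [0,0,-0.003]
  ],
  "twist": [
    [0,0.5,0],
    [0,0,0],
    [0,0,0],
    [0,0,0]
  ]
}}

```text
time: 4.4
eef_pos: [0.5433, 0.0771, 0.1243]
tcp_rot: [0.705, 0.709, 0.007, 0.009]
contact_force: [1.5, 0.3, 4.3]
opening: -0.001
```

Run:
```python
from h import *
print(get_state()['eef_pos'])
c=cam('scene');cv2.imwrite('pics/s2.png',cv2.resize(c['img'][60:320,230:480],None,fx=2.2,fy=2.2))
```

```text
[0.54325162 0.07705535 0.1243471 ]
```

View pics/s2.png

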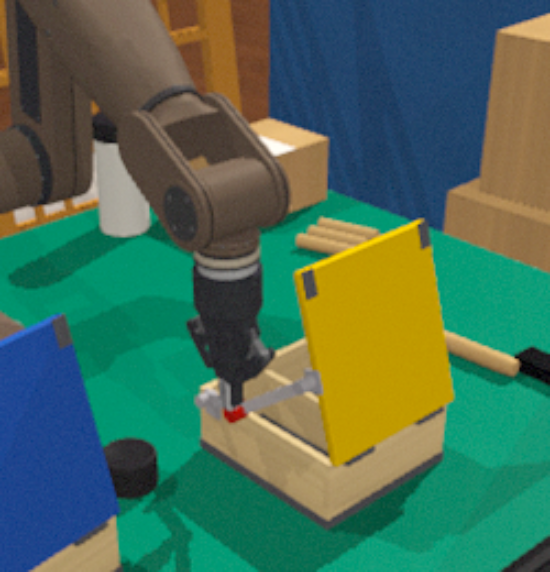

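The knuckle (235,413) now sits below the line of the links, so the stay is over centre. I'll press a little more, then withdraw.

>>> {"method": "move_arm", "body": {
  "linear": [
    [0,0,-0.004],
    [0,0,-0.002],
    [0,0,0]
  ],
  "twist": [
    [0,0,0],
    [0,0,0],
    [0,0,0]
  ]
}}

```text
time: 4.7
eef_pos: [0.5447, 0.077, 0.1193]
tcp_rot: [0.705, 0.709, 0.008, 0.01]
contact_force: [1.6, -0.8, 2.6]
opening: 0.0
```

>>> {"method": "move_arm", "body": {
  "linear": [
    [-0.005,0,0.02],
    [-0.005,0,0.04],
    [0,0,0.04],
    [0,0,0.04],
    [0,0,0.04],
    [0,0,0.04],
    [0,0,0.04],
    [0,0,0.02],
    [0,0,0]
  ],
  "twist": [
    [0,0.5,0],
    [0,0.5,0],
    [0,0,0],
    [0,0,0],
    [0,0,0],
    [0,0,0],
    [0,0,0],
    [0,0,0],
    [0,0,0]
  ]
}}

```text
time: 5.45
eef_pos: [0.5093, 0.0776, 0.3891]
tcp_rot: [0.704, 0.709, -0.024, -0.022]
contact_force: [0.1, -0.5, 0.3]
opening: 0.002
```

Run:
```python
from h import *
print(get_state()['eef_pos'],get_state()['tcp_rot'])
c=cam('scene');cv2.imwrite('pics/s3.png',cv2.resize(c['img'][60:320,230:480],None,fx=2.2,fy=2.2))
P=cloud(c); H,S,V=cv2.split(cv2.cvtColor(c['img'],cv2.COLOR_BGR2HSV))
m=((H>22)&(H<30)&(S>210)&(V>100)).astype(np.uint8); m=cv2.erode(m,np.ones((7,7)))>0
Q=P[m&(c['depth']>0)]; Q=Q[np.linalg.norm(Q-np.median(Q,0),axis=1)<.2]
q0=Q.mean(0);w=np.linalg.svd(Q-q0,full_matrices=False)[2][2]; w*=np.sign(w[0]); print(len(Q),q0,w,'open',np.pi/2-np.arcsin(w[2]))
```

```text
[0.50934637 0.07755865 0.389054  ] [ 0.70432288  0.70915342 -0.02365105 -0.02171037]
4097 [0.64999817 0.19695833 0.2003475 ] [0.94742725 0.00400422 0.31994619] open 1.2451236331024595
```

View pics/s3.png

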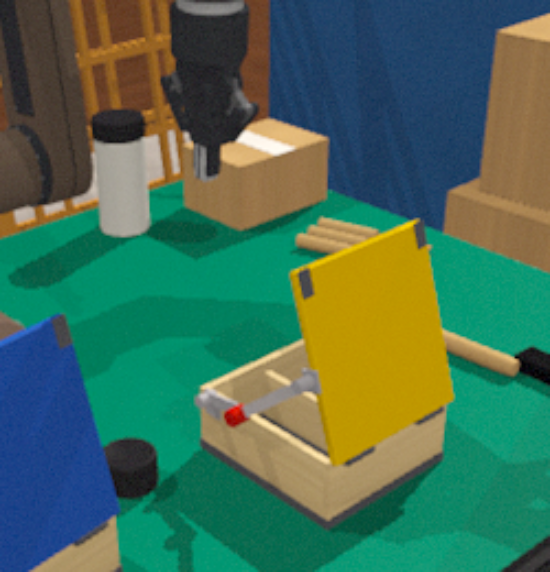

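The stay is still broken with the tool withdrawn, and the lid reads 1.245 rad. Now I'll go over the edge to the outer face.

>>> {"method": "move_arm", "body": {
  "linear": [
    [0.02,0.03,0.015],
    [0.035,0.02,0.005],
    [0.035,0.02,0.005],
    [0.035,0.02,0],
    [0.035,0.02,0],
    [0.02,0.01,0],
    [0,0,0]
  ],
  "twist": [
    [0,-2,0],
    [0,-1.7,0],
    [0,0,0],
    [0,0,0],
    [0,0,0],
    [0,0,0],
    [0,0,0]
  ]
}}

```text
time: 6.08
eef_pos: [0.6857, 0.2018, 0.3832]
tcp_rot: [0.706, 0.708, -0.021, -0.014]
contact_force: [-1.2, 0.7, -1.1]
opening: -0.001
```

>>> {"method": "move_arm", "body": {
  "linear": [
    [0.005,0,-0.03],
    [0,0,-0.035],
    [0,0,-0.03],
    [0,0,-0.01],
    [0,0,0],
    [0,0,0]
  ],
  "twist": [
    [0,-2,0],
    [0,-0.5,0],
    [0,0,0],
    [0,0,0],
    [0,0,0],
    [0,0,0]
  ]
}}

```text
time: 6.58
eef_pos: [0.6811, 0.2005, 0.252]
tcp_rot: [0.705, 0.709, -0.021, -0.01]
contact_force: [-0.4, -0.0, 0.9]
opening: -0.002
```

>>> {"method": "move_arm", "body": {
  "linear": [
    [0,0,0.022],
    [-0.01,0,0],
    [-0.01,0,0],
    [-0.007,0,0],
    [-0.005,0,0],
    [0,0,0]
  ],
  "twist": [
    [0,0,0],
    [0,0,0],
    [0,0,0],
    [0,0,0],
    [0,0,0],
    [0,0,0]
  ]
}}

```text
time: 7.08
eef_pos: [0.6473, 0.1996, 0.2803]
tcp_rot: [0.705, 0.708, -0.02, -0.008]
contact_force: [-0.0, -0.1, 0.5]
opening: 0.0
```

Run:
```python
from h import *
print(get_state()['eef_pos'],get_state()['contact_force'])
c=cam('scene');cv2.imwrite('pics/s4.png',cv2.resize(c['img'][60:320,230:480],None,fx=2.2,fy=2.2))
```

```text
[0.64727794 0.19956131 0.28025584] [-0.01505371 -0.14837321  0.47633598]
```

View pics/s4.png

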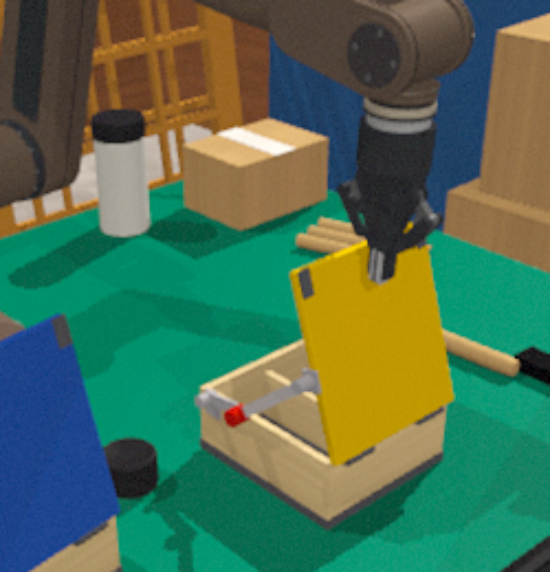

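The fingertips (380,275) are just behind the top of the lid's outer face. Next I need the waypoints for the arc.

```bash
python3 -c "
import numpy as np
p=None
for t in list(np.arange(1.25,-.01,-.1))+[0]:
    q=np.array([.673-.19*np.cos(t)+.012*np.sin(t)+.015,.09+.19*np.sin(t)+.012*np.cos(t)+.008]); print(round(t,2),q.round(4),None if p is None else (q-p).round(4)); p=q"
```

```text
1.25 [0.6395 0.2821] None
1.15 [0.6213 0.2763] [-0.0181 -0.0058]
1.05 [0.6039 0.2688] [-0.0175 -0.0075]
0.95 [0.5872 0.2595] [-0.0166 -0.0093]
0.85 [0.5716 0.2487] [-0.0156 -0.0109]
0.75 [0.5572 0.2363] [-0.0145 -0.0124]
0.65 [0.544  0.2225] [-0.0132 -0.0138]
0.55 [0.5323 0.2075] [-0.0117 -0.015 ]
0.45 [0.5221 0.1914] [-0.0102 -0.0161]
0.35 [0.5136 0.1744] [-0.0085 -0.017 ]
0.25 [0.5069 0.1566] [-0.0068 -0.0178]
0.15 [0.5019 0.1383] [-0.0049 -0.0184]
0.05 [0.4988 0.1195] [-0.0031 -0.0188]
0 [0.498 0.11 ] [-0.0008 -0.0095]
```

>>> {"method": "move_arm", "body": {
  "linear": [
    [-0.006,0,0],
    [-0.005,0,0],
    [-0.007,0,-0.002],
    [-0.007,0,-0.002],
    [-0.007,0,-0.002]
  ],
  "twist": [
    [0,0,0],
    [0,0,0],
    [0,0,0],
    [0,0,0],
    [0,0,0]
  ]
}}

```text
time: 7.55
eef_pos: [0.6177, 0.1991, 0.2753]
tcp_rot: [0.706, 0.708, -0.015, -0.004]
contact_force: [5.0, 0.8, -1.1]
opening: 0.001
```

>>> {"method": "move_arm", "body": {
  "linear": [
    [-0.009,0,-0.004],
    [-0.009,0,-0.004],
    [-0.008,0,-0.005],
    [-0.008,0,-0.005],
    [-0.008,0,-0.005],
    [-0.008,0,-0.006]
  ],
  "twist": [
    [0,0,0],
    [0,0,0],
    [0,0,0],
    [0,0,0],
    [0,0,0],
    [0,0,0]
  ]
}}

```text
time: 8.05
eef_pos: [0.5676, 0.1989, 0.2488]
tcp_rot: [0.706, 0.708, -0.008, 0.002]
contact_force: [3.9, 0.1, 0.5]
opening: -0.003
```

>>> {"method": "move_arm", "body": {
  "linear": [
    [-0.007,0,-0.006],
    [-0.007,0,-0.006],
    [-0.006,0,-0.007],
    [-0.006,0,-0.007],
    [-0.006,0,-0.007],
    [-0.005,0,-0.008],
    [-0.005,0,-0.008],
    [-0.004,0,-0.008]
  ],
  "twist": [
    [0,0,0],
    [0,0,0],
    [0,0,0],
    [0,0,0],
    [0,0,0],
    [0,0,0],
    [0,0,0],
    [0,0,0]
  ]
}}

```text
time: 8.72
eef_pos: [0.516, 0.1987, 0.1901]
tcp_rot: [0.706, 0.708, -0.008, 0.003]
contact_force: [0.1, -0.8, 4.1]
opening: 0.004
```

Run:
```python
from h import *
c=cam('scene');cv2.imwrite('pics/s5.png',cv2.resize(c['img'][60:320,230:480],None,fx=2.2,fy=2.2))
```

```text
(no output)
```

View pics/s5.png

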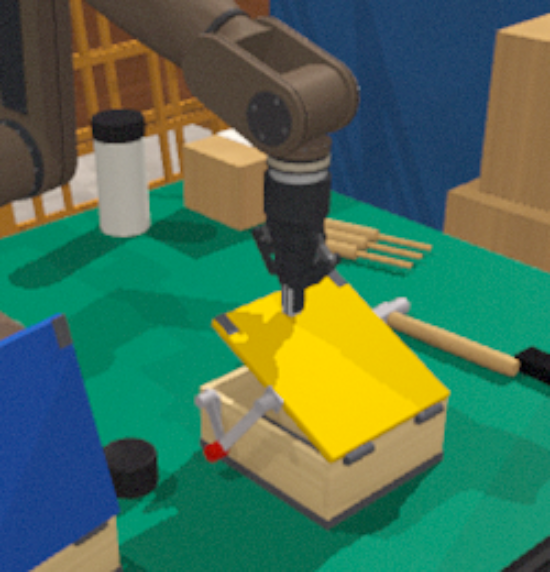

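The lid is about half down and the stay is folding outside the wall, with the barrel at (213,450). I'll keep going.

>>> {"method": "move_arm", "body": {
  "linear": [
    [-0.003,0,-0.008],
    [-0.003,0,-0.008],
    [-0.002,0,-0.008],
    [-0.002,0,-0.008],
    [-0.002,0,-0.008],
    [-0.001,0,-0.008],
    [-0.001,0,-0.007]
  ],
  "twist": [
    [0,0,0],
    [0,0,0],
    [0,0,0],
    [0,0,0],
    [0,0,0],
    [0,0,0],
    [0,0,0]
  ]
}}

```text
time: 9.35
eef_pos: [0.4966, 0.199, 0.1272]
tcp_rot: [0.706, 0.708, -0.012, -0.001]
contact_force: [-0.8, -0.9, 3.2]
opening: 0.004
```

>>> {"method": "move_arm", "body": {
  "linear": [
    [0,0,-0.006],
    [0,0,-0.005],
    [0,0,-0.004],
    [0,0,-0.003],
    [0,0,-0.002]
  ],
  "twist": [
    [0,0,0],
    [0,0,0],
    [0,0,0],
    [0,0,0],
    [0,0,0]
  ]
}}

```text
time: 9.77
eef_pos: [0.4955, 0.199, 0.11]
tcp_rot: [0.706, 0.708, -0.016, -0.004]
contact_force: [-6.4, -1.8, 9.9]
opening: 0.006
```

>>> {"method": "move_arm", "body": {
  "linear": [
    [0.001,0,-0.003],
    [0,0,-0.002],
    [0,0,-0.002],
    [0,0,0]
  ],
  "twist": [
    [0,0,0],
    [0,0,0],
    [0,0,0],
    [0,0,0]
  ]
}}

```text
time: 10.1
eef_pos: [0.496, 0.1991, 0.1107]
tcp_rot: [0.705, 0.709, -0.02, -0.006]
contact_force: [0.6, 0.3, -0.5]
opening: -0.002
```

Run:
```python
from h import *
print(get_state()['eef_pos'],get_state()['contact_force'])
c=cam('scene');cv2.imwrite('pics/s6.png',cv2.resize(c['img'][60:320,230:480],None,fx=2.2,fy=2.2))
P=cloud(c); H,S,V=cv2.split(cv2.cvtColor(c['img'],cv2.COLOR_BGR2HSV))
m=((H>22)&(H<30)&(S>210)&(V>100)).astype(np.uint8); m=cv2.erode(m,np.ones((7,7)))>0
Q=P[m&(c['depth']>0)]; Q=Q[np.linalg.norm(Q-np.median(Q,0),axis=1)<.2]
q0=Q.mean(0);w=np.linalg.svd(Q-q0,full_matrices=False)[2][2]; w*=np.sign(w[2]); print(len(Q),q0,w)
```

```text
[0.49602157 0.19914105 0.11066721] [ 0.55137971  0.33976932 -0.51475201]
2327 [0.58511078 0.19395961 0.10243777] [-8.07133793e-04  9.48100417e-05  9.99999670e-01]
```

View pics/s6.png

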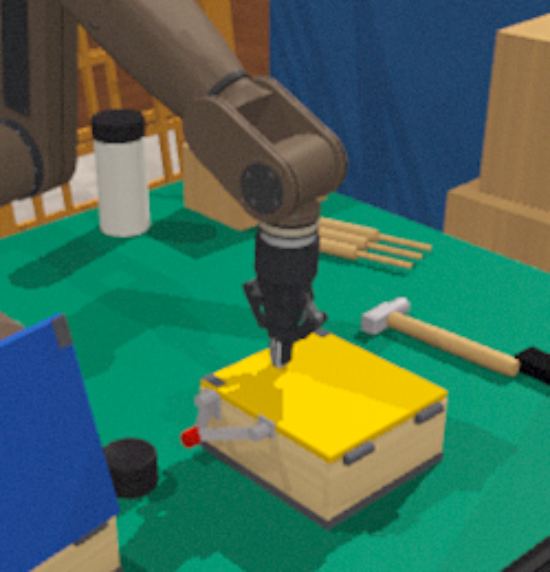

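The lid lies flat, its face at 102.4 mm with under 1 mrad of tilt. I'll give it one last gentle press and withdraw.

>>> {"method": "move_arm", "body": {
  "linear": [
    [0,0,-0.003],
    [0,0,-0.003],
    [0,0,-0.003]
  ],
  "twist": [
    [0,0,0],
    [0,0,0],
    [0,0,0]
  ]
}}

```text
time: 10.4
eef_pos: [0.4968, 0.1992, 0.1099]
tcp_rot: [0.705, 0.709, -0.022, -0.007]
contact_force: [-10.1, -2.0, 19.5]
opening: -0.0
```

>>> {"method": "move_arm", "body": {
  "linear": [
    [0,0,0.01],
    [0,0,0.03],
    [0,0,0.04],
    [0,0,0.04],
    [0,0,0.04],
    [0,0,0.04],
    [0,0,0.02],
    [0,0,0],
    [0,0,0]
  ],
  "twist": [
    [0,0,0],
    [0,0,0],
    [0,0,0],
    [0,0,0],
    [0,0,0],
    [0,0,0],
    [0,0,0],
    [0,0,0],
    [0,0,0]
  ]
}}

```text
time: 11.15
eef_pos: [0.4939, 0.1976, 0.3313]
tcp_rot: [0.705, 0.708, -0.024, -0.008]
contact_force: [0.3, 0.5, -0.0]
opening: -0.002
```

Run:
```python
from h import *
print(get_state()['time'],get_state()['eef_pos'],get_state()['contact_force'])
c=cam('scene','s7.png')
P=cloud(c); H,S,V=cv2.split(cv2.cvtColor(c['img'],cv2.COLOR_BGR2HSV))
def fit(m):
    m=cv2.erode(m.astype(np.uint8),np.ones((7,7)))>0
    Q=P[m&(c['depth']>0)]; Q=Q[np.linalg.norm(Q-np.median(Q,0),axis=1)<.2]
    q0=Q.mean(0);w=np.linalg.svd(Q-q0,full_matrices=False)[2][2]; w*=np.sign(w[2]); print(len(Q),q0,w,'open',np.arccos(w[2]))
fit((H>22)&(H<30)&(S>210)&(V>100))
b=((H>105)&(H<130)&(S>150)&(V>80)); b[:170]=False; fit(b)
cam('top','t7.png')
```

```text
11.15 [0.49385454 0.19758377 0.33127314] [ 0.34899691  0.47212905 -0.01527165]
2487 [0.57895506 0.19472106 0.10240874] [-9.12123309e-04  7.70285853e-04  9.99999287e-01] open 0.0011938634358794782
6945 [ 0.57628253 -0.22515477  0.20305591] [0.95685695 0.12750299 0.26108956] open 1.3066455889690625
```

View pics/s7.png

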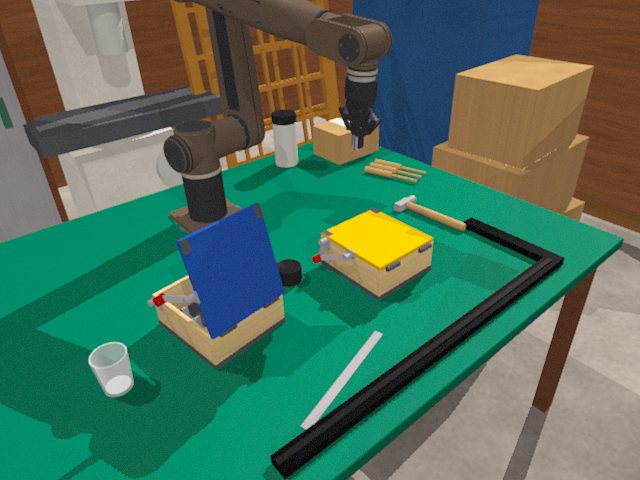

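View pics/t7.png

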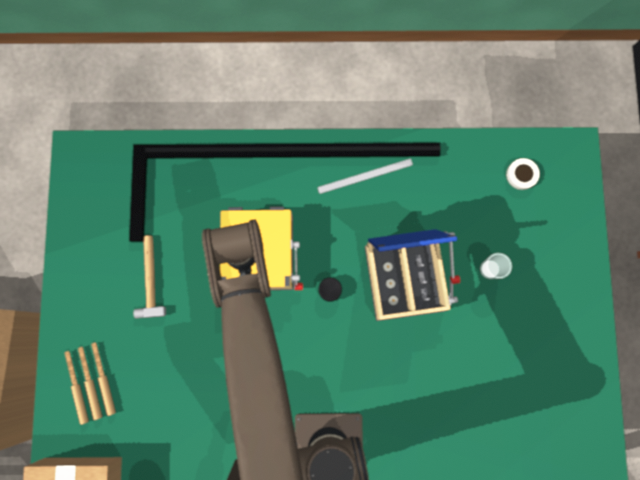

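The yellow lid (255,248 in the top view) is shut and the arm is clear of it. The blue lid is still propped at 1.307 rad. The tin (330,289), beaker (496,266) and mallet (150,280) have not moved.

```bash
python3 -c "
from plant import *
print(sign_off())"
```

```text
the job is handed in; nothing more can be done
None
```

The yellow chest's lid is shut and the job is handed in, at about 11 s of the 45 s allowed. I pressed the red knuckle down about 26 mm with the closed fingertips to break the stay. With the tool withdrawn, the stay stayed broken and the lid read 1.245 rad. I then pushed the lid down along its arc from the outer face, mostly with 3 to 5 N. To seat it I pressed at about 10 N, then once more at about 20 N.

In the last checks, the lid face was flat at 102.4 mm with about 0.001 rad of tilt. The blue lid was still propped at 1.307 rad, and the tin, beaker and mallet looked unmoved in the top view. The arm was clear with no contact force. No check failed or disagreed.

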